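# Pin a batten in the jig and hold it against the sprung fence

## Robot

A 6-joint arm with a two-finger parallel gripper is mounted at the origin on a cart in front of the work surface, level with it; the furniture and walls round the work are solid. World frame = base frame: x ahead of the robot, y to its left, z up, the work surface at z = 0. Lengths are in mm, angles in degrees, forces in N, time in s.
With the tool pointing down it reaches from about 375 to 900 mm from the base axis. Payload 3.1 kg.
Tool frame: the origin (TCP) lies on the mounting face of the last link; the fingertips stand 173 mm ahead of it and the grasp point (between the pads) lies 155 mm ahead of it; z points along the fingers, y is the line along which they close (so a half turn about z gives the same grasp; the last joint's range is limited). The gripper opens to 85 mm and grips with 20 to 120 N. Pads are 22 mm wide; open, the fingers measure 114 mm over their backs; the gripper's body (76 mm by 85 mm) begins 54 mm behind the grasp point. The pads swing forward as they close: fully open they stand 13 mm farther back than shut.
Start: joints at [62.825, 30.224, 82.088, -0, 67.689, -10.227], TCP at [182.15, 597.846, 404.71] pointing down, gripper open.
Joint ranges: [-176.69, 176.69], [-43.24, 126.21], [12.49, 139.97], [-82, 262], [0, 151.66], [-163.58, 163.58]. Speed limits (degrees/s): [159.86, 159.86, 180, 180, 180, 180].

## Interface

Orientations are given as [roll, pitch, yaw] about the fixed x, y, z axes, in that order (R = Rz(yaw) Ry(pitch) Rx(roll)).
In Python, from cell import bot, cams gives the robot as it stands.
- The arm moves only by the tool jog_arm, never from a script. Its argument "deltas" is a list of rows, each a list of 7 numbers: the shift along the world's x, y, z in mm, then the turn, a rotation vector about the world's x, y, z in degrees, then the opening, from 0 (shut) to 1 (fully open). A call has 1 to 10 rows; each row is the pose to reach, as a shift and turn from the pose commanded when the call began; what a row does not reach only later rows make up. A row lasts 1/10 s, in which the tool goes at most 50 mm and 8.59 degrees, less where a joint would pass 70% of its speed; a pose out of reach is approached as far as the arm can. A call with a gripper value outside its range is refused whole. The fingers move at their own pace and stop on an object; the grip force is fixed at half the most. Time passes only in rows, so rows that repeat a pose let the fingers close. It gives the time, the measured TCP pose, the force, the opening and the grip force at its end, in the units of the state.
- bot.observe(): the state, without advancing time (a new reading comes with each control period).
- cams.read_camera(name): name is "scene" or "top"; returns a dict with "frame" (384x512x3 uint8, red, green, blue), "depth" (384x512 float32, mm along the optical axis (not along the pixel's ray), 0 where there is no reading), "fx", "fy", "cx", "cy" (pixels), "R" (3x3) and "t" (3): a world point X has camera coordinates R X + t. Camera axes: x right, y down, z forward; pixel columns grow to the right and rows downward; lengths in mm; the calibration is good to about 2 mm. A picture is of the moment at which its call begins.
- bot.finish_job(): hands the job in; it is judged then, once.
Trained networks look in a picture, given as the dict that the camera call returned (one of the last four; its "shot" number tells which), for a name from the list of things; names that differ only in an ending like _2 or _b are one class to them, and where a whole thing is asked for, a point or a joint stands for the part that bears it (a point fixed in the world has none). Each returns a list of dicts, best first, with "score" (0 to 1); they miss things now and then, are a little off and sometimes report something else, mostly with a low value. They report only what shows in the picture. A call takes as long as a camera call.
- cams.cut_out(query, picture): "region" (384x512 bool, what is visible of it) and "box" ([left, top, width, height] in pixels, round what is visible of it).
The state is a dict: "time_s": time; "qpos": joint angles; "qd": joint speeds; "joint_efforts": joint torques, N m; "eef_pos": TCP position; "eef_rot": TCP orientation; "ft_force": force on the tool from outside, world axes, zero at the start; "wrist_torque": the same for the moment, N m; "opening": finger opening in mm; "grasp_force": force on a finger pad.
Only numpy, scipy, OpenCV 4.12 (cv2) and the standard library are available. Lean on these libraries where they do the work, as an engineer would, in place of code of your own. Each camera call takes 0.05 s, during which the arm holds its last target. There are 200 camera calls.

## Task

Lay the drilled batten on the jig with its two-screw end facing the sprung fence and its big hole over the slot, then drop the steel pin from its parking block through that hole into the slot until its collar sits on the wood. After that, slide the batten squarely against the fence and press with a steady 12 N or so, never driving the fence to the end of its travel, and finish while still pressing so that I can drive the screws. Leave the plain offcut, the tape measure and the glue bottle alone.

Things in the scene. Friction and masses are not known exactly. Their poses are not given: they have to be found in the camera images.
- jig: Plywood jig, fixed to the bench: board 280 x 160 x 18 mm, origin at the centre of its underside, x along its slot towards the fence at its +x end. Behind the fence a fixed housing block 100 mm wide, 30 mm high over the board, from x = 113 mm. At (-60, +58) mm on the board the pin's parking block, 34 x 34 mm, its top 36 mm above the bench, with a 14 mm hole.
- slot (a point): Centre of the jig's slot, at the board's top face (18 mm above the bench), 30 mm behind the jig's origin; axes as the jig's. The slot is 111 mm long (along x) and 17 mm wide (y) and goes through the 18 mm board.
- fence_slide (a joint): How far the sprung fence is pushed back along the jig's +x, in m: 0 at rest, end stop at 0.014. The spring is linear, 2 N per mm without preload, so 12 N pushes it back 6 mm.
- fence: The moving fence board: wood, 12 mm thick, 90 mm wide, top 52 mm above the bench. Origin at the centre of its front face, at the level of the jig board's top; at rest 85 mm from the jig's origin along x (115 mm from the slot's centre). Its x axis is the jig's: one presses along +x.
- batten_center (a point): Centre (half-way up) of the batten: dark wood, 120 mm long (its x), 56 mm wide (y), 20 mm thick, 0.13 kg give or take a third, at first lying flat on the bench to the left of the jig. Its +x end, with two small light screw marks on top, must face the fence.
- batten_hole (a point): Centre, at the top face, of the batten's vertical through hole, 15 mm in diameter, 30 mm behind the batten's centre along its x; axes as the batten's.
- pin_grip (a point): Centre of the upright steel pin's square handle, 16 x 16 x 34 mm tall, z up, sides at first within 0.2 rad of the jig's. Below it: round collar, 24 mm diameter, 6 mm thick, at first resting on the parking block; then a 12 mm shank, 33 mm long, nose tapered to 5 mm over its last 9 mm. Tip 56 mm below this point. 0.07 kg.
- pin_collar (a point): Centre of the underside of the pin's collar, 23 mm below the handle's centre, 33 mm above the tip; z along the pin, up.
- offcut: Bystander: plain hardwood offcut without holes, 48 x 110 x 18 mm, origin at the centre of its underside.
- tape_measure: Bystander: standing tape measure, 36 x 83 x 63 mm, origin under its middle.
- glue_bottle: Bystander: glue bottle, 40 x 62 mm, 196 mm tall, origin at the centre of its underside.

How it is judged (in metres and radians):
On the way:
1. the pin stands in the batten's hole and the slot, collar on the wood, before the fence is pressed (fence back less than 3 mm) (horizontal distance between pin_collar and batten_hole below 0.006 m and z of pin_collar in the frame of batten_hole between -0.004 and 0.005 m and angle between pin_grip's own z axis and vertical below 0.15 rad and z of batten_hole in the frame of slot between 0.017 and 0.024 m and y of batten_hole in the frame of slot between -0.007 and 0.007 m and x of batten_hole in the frame of slot between -0.05 and 0.05 m and value of joint fence_slide below 0.003 m), for 0.2 s.
At the end, for the whole second after the job is handed in: Robot still holding, batten on fence with 8-16 N; batten flat and square (0.06 rad), mark end forward, hole within 7 mm of the slot's line; pin upright (0.15 rad) in hole and slot, within 6 mm of the hole's centre, collar within 5 mm of the wood (horizontal distance between pin_collar and batten_hole below 0.006 m and z of pin_collar in the frame of batten_hole between -0.004 and 0.005 m and angle between pin_grip's own z axis and vertical below 0.15 rad and z of batten_hole in the frame of slot between 0.017 and 0.024 m and y of batten_hole in the frame of slot between -0.007 and 0.007 m and x of batten_hole in the frame of slot between -0.05 and 0.05 m and contact force between batten and fence between 8 and 16 N and angle between the x axis of batten_hole and the x axis of fence, either way round below 0.06 rad and angle between batten_hole's own z axis and vertical below 0.06 rad and (contact force between any of the fingers, the arm and batten above 3 N or contact force between the fingers and pin above 3 N)); the arm keeps its last pose, push and grip.
It fails at once if the fence is driven to the end of its travel (13.5 mm or more) (value of joint fence_slide above 0.0135 m).
It fails at once if the offcut is moved by more than 30 mm (distance of offcut from where it was at the start of the episode above 0.03 m).
It fails at once if the tape measure is moved by more than 30 mm (distance of tape_measure from where it was at the start of the episode above 0.03 m).
It fails at once if the glue bottle is moved by more than 30 mm (distance of glue_bottle from where it was at the start of the episode above 0.03 m).
It also fails if it takes over 72 s, if anything falls off the work surface, if the arm or the gripper's body presses on something with over 40 N, if the wrist force passes 120 N, or if a joint passes its speed limit or range.

## Working session

There is one attempt and no reset: what is moved stays moved. The work goes in short steps, Python scripts to look and compute and a tool call to move; the robot and the scene stay as the last step left them, time stands still between calls to the robot, and variables do not carry over. Pictures are saved under pics/ and viewed, at most 10 in all, crops included, and the job is handed in when it is done.

Besides the shell and the picture viewer there is one more tool, called after ">>>" by a JSON object that holds its "op" and its "data". jog_arm: Moves the arm, as the interface text tells. Its arguments: {"type":"object","properties":{"deltas":{"type":"array"}},"required":["deltas"]}

```bash
mkdir -p pics; cat > h.py <<'E'
import numpy as np, cv2
from cell import bot, cams
def cloud(p):
    v,u=np.mgrid[0:384,0:512]; d=p["depth"].astype(float)
    c=np.stack([(u-p["cx"])/p["fx"]*d,(v-p["cy"])/p["fy"]*d,d],-1)
    w=(c-np.array(p["t"]))@np.array(p["R"])
    w[d==0]=np.nan
    return w
def save(p,n,crop=None,s=1):
    f=p["frame"][:,:,::-1]
    if crop: l,t,w,h=crop; f=f[t:t+h,l:l+w]
    cv2.imwrite("pics/"+n,cv2.resize(f,None,fx=s,fy=s,interpolation=cv2.INTER_CUBIC))
def ray(p,u,v,z):
    R=np.array(p["R"]);t=np.array(p["t"])
    o=-R.T@t; d=R.T@np.array([(u-p["cx"])/p["fx"],(v-p["cy"])/p["fy"],1])
    return o+d*(z-o[2])/d[2]
def proj(p,X):
    c=np.array(p["R"])@X+np.array(p["t"]); return p["fx"]*c[0]/c[2]+p["cx"],p["fy"]*c[1]/c[2]+p["cy"]
E
python3 - <<'E'
from h import *
ps={n:cams.read_camera(n) for n in("top","scene")}
for n,p in ps.items():
    save(p,n+"0.png",s=1.5); w=cloud(p)
    print(n,-np.array(p["R"]).T@np.array(p["t"]),p["fx"])
    for q in["jig","fence","batten_center","pin_grip","offcut","tape_measure","glue_bottle"]:
        for r in cams.cut_out(q,p)[:2]:
            m=r["region"]; x=w[m]; x=x[~np.isnan(x[:,0])]
            print(q,round(r["score"],2),r["box"],np.median(x,0).round(),np.percentile(x,2,0).round(),np.percentile(x,98,0).round())
print(bot.observe())
E
```

```text
top [ 409.90064815  189.78224331 1088.7762915 ] 396.02301648237153
jig 0.65 [266.7, 139.9, 58.6, 103.3] [577.  74.  18.] [440.  -2.  14.] [707. 152.  51.]
fence 0.84 [281.8, 146.4, 27.6, 15.1] [663.  72.  47.] [659.  32.  17.] [686. 118.  56.]
batten_center 0.92 [181.1, 200.3, 29.8, 48.9] [479. 341.  20.] [421. 301.  -1.] [535. 381.  24.]
batten_center 0.24 [280.6, 145.4, 30.6, 15.4] [662.  77.  49.] [659.  33.  22.] [683. 118.  56.]
pin_grip 0.45 [272.8, 206.7, 5.8, 6.1] [513. 134.  74.] [506. 123.  39.] [521. 142.  78.]
offcut 0.59 [190.3, 153.3, 44.4, 17.2] [653. 304.  17.] [626. 251.   4.] [679. 356.  21.]
tape_measure 0.88 [306.6, 104.5, 28.4, 23.1] [773.  10.  55.] [760. -22.  11.] [795.  38.  65.]
glue_bottle 0.94 [221.2, 109.7, 22.3, 32.2] [722. 246. 118.] [713. 219.   8.] [746. 274. 185.]
scene [ 160.78686046 -475.49288542  706.02103695] 445.99837118182285
jig 0.7 [202.5, 199.2, 150.5, 99.8] [566.  59.  19.] [435.  -5.   3.] [704. 150.  51.]
fence 0.9 [295.0, 205.6, 28.6, 31.8] [661.  67.  44.] [658.  30.  24.] [670. 114.  55.]
fence 0.42 [236.7, 165.5, 31.5, 32.2] [648. 292
[... 583 characters left out ...]
  0.] [557. 180.  78.]
{'time_s': 0.8, 'qpos': array([ 6.28253248e+01,  3.02195681e+01,  8.20869124e+01,  4.93390462e-04,
        6.76891927e+01, -1.02264848e+01]), 'qd': array([-0.02099918,  0.08439064,  0.03135829, -0.01712706,  0.01016764,
       -0.0205344 ]), 'joint_efforts': array([-4.56732278e-04, -4.42264760e+01, -1.78415269e+01, -1.00902603e-04,
        5.71032433e-04,  3.50927394e-05]), 'eef_pos': array([182.1425155 , 597.84422334, 404.75704056]), 'eef_rot': array([1.79995661e+02, 3.18956705e-04, 1.63051622e+02]), 'ft_force': array([-0.19781048,  0.22610565,  0.55610934]), 'wrist_torque': array([0.00617141, 0.03613092, 0.00889387]), 'grasp_force': 0.0, 'opening': 85.52120654396028}
```

```bash
python3 - <<'E'
from h import *
p=cams.read_camera("top"); save(p,"t1.png",(165,95,180,160),4.4)
p=cams.read_camera("scene"); save(p,"s1.png",(140,150,210,160),3.8)
E
```

```text
(no output)
```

View pics/t1.png

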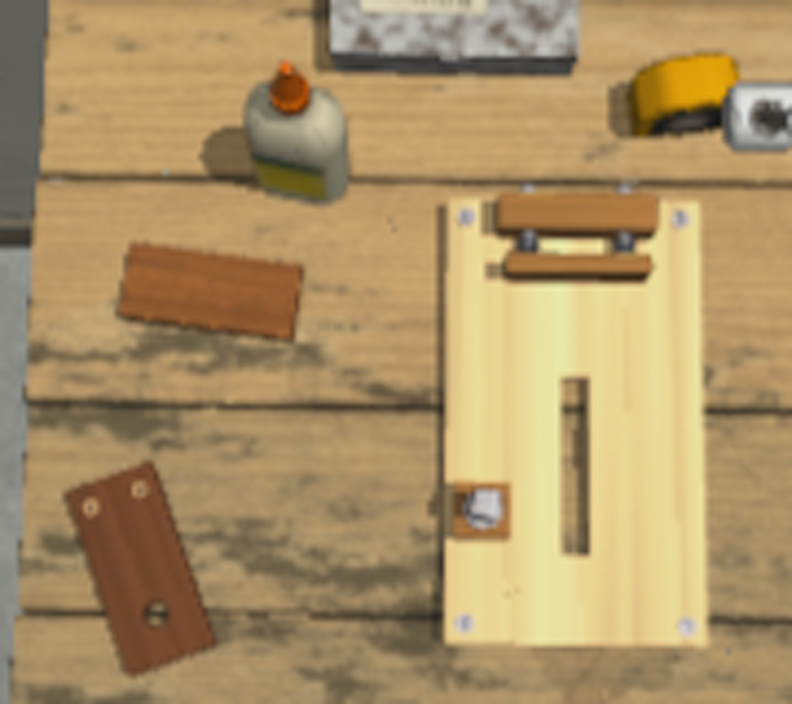

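View pics/s1.png

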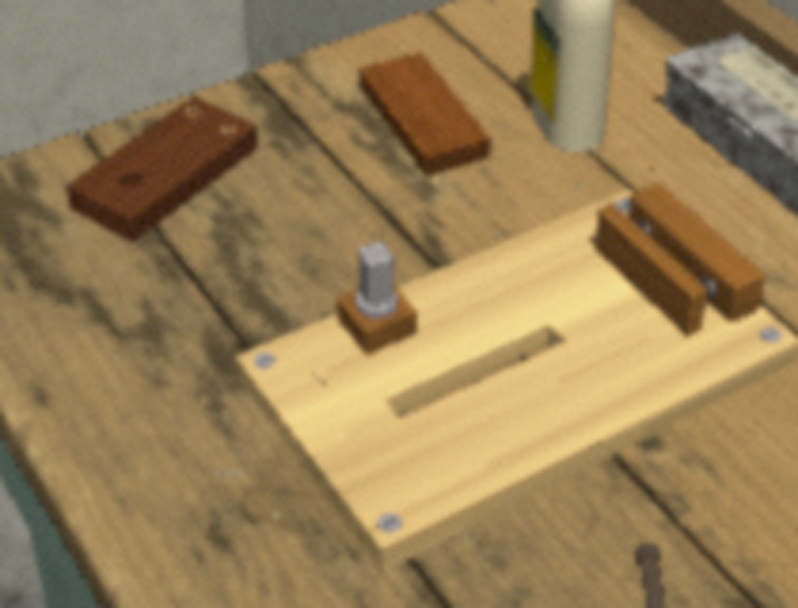

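The views show the batten left of the jig, with its screw-mark end already towards +x and its hole at about top-crop (155,612). The slot runs from (575,377) to (575,554), and the pin is on its block at (485,508).

```bash
python3 - <<'E'
from h import *
from scipy.optimize import least_squares
def fitrect(p,region,X,L,W,z0,pos,name):
    pass
p=cams.read_camera("top")
U=lambda a,b:((a+.5)/4.4-.5+165,(b+.5)/4.4-.5+95)
def R(a,b,z): return ray(p,*U(a,b),z)[:2]
c=np.array([R(*q,20) for q in[(66,493),(153,461),(215,641),(131,676)]])
print("batten corners",c.round(1).tolist(),"c",c.mean(0).round(1))
f=(c[0]+c[1])/2-(c[2]+c[3])/2; print("len",np.linalg.norm(f),"yaw",np.degrees(np.arctan2(f[1],f[0])), "w",np.linalg.norm(c[0]-c[1]))
print("hole",R(155,612,20))
j=np.array([R(*q,18) for q in[(445,201),(701,201),(708,645),(443,645)]]);print("jig",j.round(1).tolist(),j.mean(0))
s=np.array([R(*q,18) for q in[(561,377),(589,377),(588,554),(561,554)]]);print("slot",s.round(1).tolist(),s.mean(0))
# depth based
for n in("top","scene"):
    q=cams.read_camera(n) if n=="scene" else p; w=cloud(q)
    r=cams.cut_out("batten_center",q)[0]["region"]; m=r&(abs(w[...,2]-20)<5)
    rc=cv2.minAreaRect(w[m][:,:2].astype(np.float32)); print(n,"bat",rc,np.median(w[m],0))
    b=(abs(w[...,2]-18)<4)&(w[...,0]>410)&(w[...,0]<730)&(w[...,1]<170)&(w[...,1]>-30)
    rc=cv2.minAreaRect(w[b][:,:2].astype(np.float32)); print(n,"jig",rc)
    b=(w[...,2]>65)&(w[...,2]<85)&(w[...,0]>480)&(w[...,0]<550)&(w[...,1]<160)&(w[...,1]>90)
    print(n,"pin top",w[b].mean(0),b.sum(),np.ptp(w[b],0))
    b=(w[...,2]>46)&(w[...,2]<58)&(w[...,0]>640)&(w[...,0]<675)&(w[...,1]<130)&(w[...,1]>10)
    print(n,"fence top",w[b].mean(0),np.ptp(w[b],0), np.percentile(w[b],[5,95],0)); a=np.polyfit(w[b][:,1],w[b][:,0],1);print(a)
E
```

```text
batten corners [[525.2, 387.7], [545.6, 334.9], [436.2, 293.6], [414.7, 343.6]] c [480.4 340. ]
len 117.94755893048334 yaw 21.224908948703295 w 56.56828057026573
hole [453.21274363 330.49287854]
jig [[714.3, 155.5], [716.2, -7.4], [436.9, -5.9], [435.2, 155.2]] [575.67170952  74.35366669]
slot [[601.5, 82.5], [601.7, 65.0], [491.4, 66.6], [491.2, 83.2]] [546.41593494  74.28752102]
top bat ((478.8507080078125, 341.313232421875), (119.07457733154297, 55.414634704589844), 21.01626968383789) [478.96911898 341.2008118   19.94746879]
top jig ((575.7350463867188, 74.25430297851562), (279.1170654296875, 159.89923095703125), 0.27990883588790894)
top pin top [515.26510292 133.60011454  75.47160502] 40 [15.64249166 15.61931924  9.4411899 ]
top fence top [665.01282626  74.18448725  52.06136386] [12.23141705 86.76449682 10.84617911] [[659.70518717  34.75985874  48.42716299]
 [670.51228739 113.36466686  55.77370037]]
[-2.07601576e-03  6.65166834e+02]
scene bat ((478.8426513671875, 340.0566101074219), (123.97938537597656, 60.38679122924805), 21.03898048400879) [475.46454634 338.06080852  20.72459135]
scene jig ((575.0946044921875, 74.68521881103516), (282.231689453125, 163.25706481933594), 0.05362660810351372)
scene pin top [513.1041671  130.3853659   73.30551439] 72 [15.91073289 18.05067134 13.7664694 ]
scene fence top [663.64293736  71.01411318  51.84393076] [15.20562956 90.61518186  9.96596164] [[658.91038338  31.20204718  46.82243348]
 [670.29057753 113.82566099  54.72474912]]
[2.36908999e-03 6.63474699e+02]
```

>>> {"op": "jog_arm", "data": {"deltas": [[297, -257, -155, 0, 0, 38, 1], [297, -257, -155, 0, 0, 38, 1], [297, -257, -155, 0, 0, 38, 1], [297, -257, -155, 0, 0, 38, 1], [297, -257, -155, 0, 0, 38, 1], [297, -257, -155, 0, 0, 38, 1], [297, -257, -155, 0, 0, 38, 1], [297, -257, -155, 0, 0, 38, 1], [297, -257, -155, 0, 0, 38, 1], [297, -257, -155, 0, 0, 38, 1]]}}

```text
time_s: 2.1
eef_pos: [482.3, 338.1, 248.1]
eef_rot: [-180.0, -0.0, -159.3]
ft_force: [-0.4, 0.7, 0.5]
opening: 85.2
grasp_force: 0.0
```

>>> {"op": "jog_arm", "data": {"deltas": [[0, 0, 0, 0, 0, 0, 1], [0, 0, -35, 0, 0, 0, 1], [0, 0, -55, 0, 0, 0, 1], [0, 0, -70, 0, 0, 0, 1], [0, 0, -78, 0, 0, 0, 1], [0, 0, -78, 0, 0, 0, 1]]}}

```text
time_s: 2.7
eef_pos: [478.5, 341.4, 171.1]
eef_rot: [-180.0, -0.1, -158.9]
ft_force: [-0.7, 0.5, 0.8]
opening: 84.9
grasp_force: 0.0
```

>>> {"op": "jog_arm", "data": {"deltas": [[0, 0, 0, 0, 0, 0, 0.4], [0, 0, 0, 0, 0, 0, 0.2], [0, 0, 0, 0, 0, 0, 0.2], [0, 0, 0, 0, 0, 0, 0.2], [0, 0, 0, 0, 0, 0, 0.2], [0, 0, 0, 0, 0, 0, 0.2], [0, 0, 0, 0, 0, 0, 0.2]]}}

```text
time_s: 3.4
eef_pos: [479.7, 341.1, 173.1]
eef_rot: [180.0, 0.2, -159.0]
ft_force: [-1.2, -0.1, 6.0]
opening: 54.8
grasp_force: 65.9
```

>>> {"op": "jog_arm", "data": {"deltas": [[0, 0, 50, 0, 0, 0, 0.2], [0, 0, 100, 0, 0, 0, 0.2], [20, -40, 110, 0, 0, -7, 0.2], [38, -88, 110, 0, 0, -14, 0.2], [56, -132, 110, 0, 0, -21, 0.2], [75, -176, 110, 0, 0, -21, 0.2], [93, -220, 110, 0, 0, -21, 0.2], [109, -257, 110, 0, 0, -21, 0.2], [113, -266, 110, 0, 0, -21, 0.2], [113, -266, 110, 0, 0, -21, 0.2]]}}

```text
time_s: 4.4
eef_pos: [592.7, 73.0, 281.7]
eef_rot: [180.0, 0.0, 179.8]
ft_force: [-0.3, 0.5, -0.6]
opening: 54.7
grasp_force: 65.0
```

>>> {"op": "jog_arm", "data": {"deltas": [[0, 0, 0, 0, 0, 0, 0.2], [0, 0, -35, 0, 0, 0, 0.2], [0, 0, -60, 0, 0, 0, 0.2], [0, 0, -65, 0, 0, 0, 0.2], [0, 0, -65, 0, 0, 0, 0.2]]}}

```text
time_s: 4.9
eef_pos: [591.2, 76.4, 215.9]
eef_rot: [180.0, -0.2, -179.8]
ft_force: [0.4, 0.5, -1.1]
opening: 54.6
grasp_force: 65.0
```

```bash
python3 - <<'E'
from h import *
s=bot.observe(); print(s["eef_pos"],s["eef_rot"],s["ft_force"],s["opening"],s["grasp_force"])
p=cams.read_camera("scene"); save(p,"s2.png",(180,140,200,160),4)
E
```

```text
[591.21737634  76.4088106  215.94446642] [ 1.79980828e+02 -1.65642947e-01 -1.79826612e+02] [ 0.42181135  0.4545185  -1.08130978] 54.57858204697572 64.97210741043091
```

View pics/s2.png

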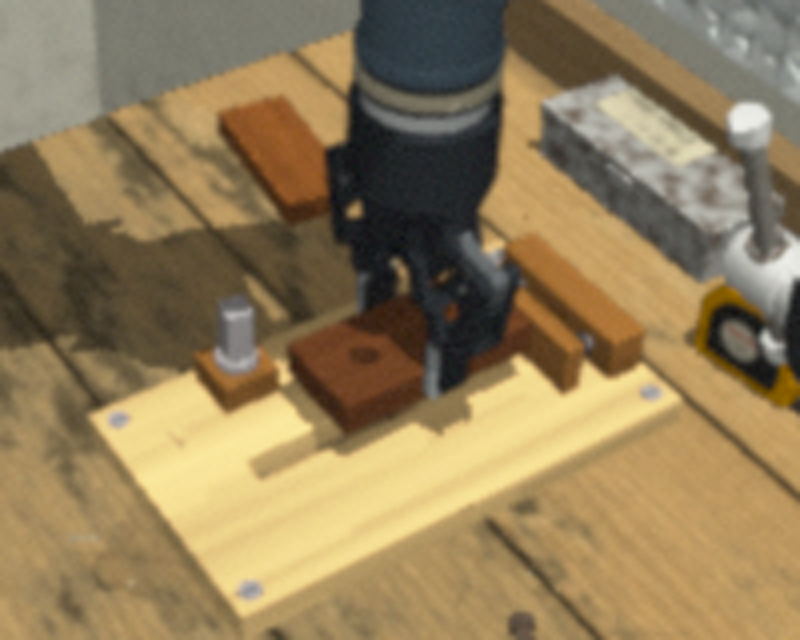

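The batten is held level over the slot, with its hole at about (365,355) in the crop and the fence clear ahead. I'll lower it now.

>>> {"op": "jog_arm", "data": {"deltas": [[0, 0, -15, 0, 0, 0, 0.2], [0, 0, -22, 0, 0, 0, 0.2], [0, 0, -25, 0, 0, 0, 0.2], [0, 0, -26, 0, 0, 0, 0.2], [0, 0, -26, 0, 0, 0, 0.2], [0, 0, -26, 0, 0, 0, 0.2]]}}

```text
time_s: 5.55
eef_pos: [591.8, 74.9, 191.1]
eef_rot: [180.0, -0.0, -180.0]
ft_force: [-3.7, 0.2, 3.8]
opening: 54.7
grasp_force: 65.5
```

>>> {"op": "jog_arm", "data": {"deltas": [[0, 0, 0, 0, 0, 0, 0.9], [0, 0, 0, 0, 0, 0, 0.9], [0, 0, 0, 0, 0, 0, 0.9], [0, 0, 0, 0, 0, 0, 0.9], [0, 0, 30, 0, 0, 0, 0.9], [0, 0, 80, 0, 0, 0, 0.9], [0, 0, 120, 0, 0, 0, 0.9], [-60, 200, 150, 0, 0, 0, 0.5], [-60, 200, 150, 0, 0, 0, 0.5], [-60, 200, 150, 0, 0, 0, 0.5]]}}

```text
time_s: 6.55
eef_pos: [549.1, 218.0, 332.9]
eef_rot: [180.0, 0.1, 179.9]
ft_force: [1.1, 0.9, -0.5]
opening: 42.9
grasp_force: 0.0
```

```bash
cat >look.py <<'E'
from h import *
import sys
s=bot.observe(); print(s["time_s"],s["eef_pos"],s["eef_rot"],s["ft_force"],s["opening"])
for n in("top","scene"):
    q=cams.read_camera(n); w=cloud(q); save(q,n[0]+sys.argv[1]+".png",(240,120,110,140) if n=="top" else (180,140,200,160),4)
    r=cams.cut_out("batten_center",q)[0]; m=r["region"]&(abs(w[...,2]-38)<5)
    print(n,r["score"],"bat",cv2.minAreaRect(w[m][:,:2].astype(np.float32)))
    b=(w[...,2]>65)&(w[...,2]<85)&(w[...,0]>480)&(w[...,0]<550)&(w[...,1]<160)&(w[...,1]>90)
    print(n,"pin top",w[b].mean(0),b.sum(),np.ptp(w[b],0))
    b=(w[...,2]>46)&(w[...,2]<58)&(w[...,0]>640)&(w[...,0]<678)&(w[...,1]<130)&(w[...,1]>10)
    print(n,"fence top",w[b].mean(0))
E
python3 look.py 3
```

```text
6.55 [549.10894341 217.98804654 332.9038331 ] [1.79980733e+02 7.24469159e-02 1.79943497e+02] [ 1.11303741  0.91529648 -0.50436429] 42.85244914178355
top 0.61 bat ((590.3035278320312, 76.6124038696289), (54.76626205444336, 119.10595703125), 89.7448501586914)look.py:9: RuntimeWarning: Mean of empty slice.
  print(n,"pin top",w[b].mean(0),b.sum(),np.ptp(w[b],0))
  ret = um.true_divide(
Traceback (most recent call last):
  File "look.py", line 9, in <module>
    print(n,"pin top",w[b].mean(0),b.sum(),np.ptp(w[b],0))
                                           ~~~~~~^^^^^^^^
ValueError: zero-size array to reduction operation maximum which has no identity
```

View pics/t3.png

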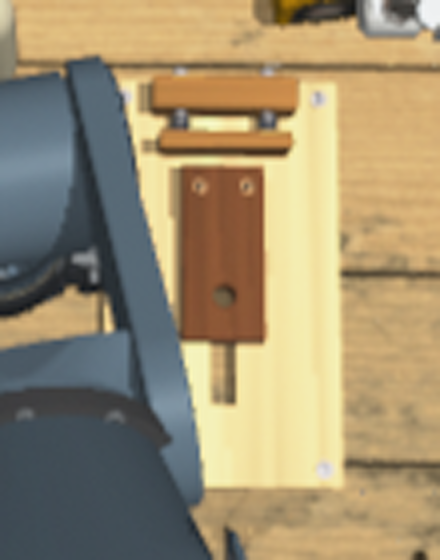

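The batten lies flat and square on the jig, short of the fence. Its hole is at (223,295) over the slot, which is centred at column 224. Next I'll let the arm settle and then fetch the pin.

>>> {"op": "jog_arm", "data": {"deltas": [[0, 0, 0, 0, 0, 0, 0.5], [0, 0, 0, 0, 0, 0, 0.5], [0, 0, 0, 0, 0, 0, 0.5]]}}

```text
time_s: 6.95
eef_pos: [550.1, 215.6, 331.6]
eef_rot: [-180.0, -0.0, 179.9]
ft_force: [0.3, -0.1, 0.4]
opening: 42.6
grasp_force: 0.0
```

>>> {"op": "jog_arm", "data": {"deltas": [[-18, -42, -20, 0, 0, 0, 0.5], [-35, -83, -40, 0, 0, 0, 0.5], [-35, -83, -62, 0, 0, 0, 0.5], [-35, -83, -62, 0, 0, 0, 0.5], [-35, -83, -62, 0, 0, 0, 0.5], [-35, -83, -62, 0, 0, 0, 0.5]]}}

```text
time_s: 7.55
eef_pos: [515.5, 134.1, 270.9]
eef_rot: [180.0, 0.1, -180.0]
ft_force: [-0.4, 0.1, -0.6]
opening: 42.7
grasp_force: 0.0
```

```bash
sed -i 's/^    print(n,"pin top".*/    print(n,"pin top",w[b].mean(0) if b.sum() else 0)/' look.py; python3 look.py 4
```

```text
7.55 [515.54199632 134.09956008 270.91261801] [ 1.79990605e+02  1.45701157e-01 -1.79953410e+02] [-0.36093571  0.13629693 -0.60077803] 42.731812631719215
top 0.51 bat ((640.2130126953125, 74.99263000488281), (18.259126663208008, 52.40562057495117), 1.1632418632507324)
top pin top 0
top fence top [664.95583676  73.84418136  51.71342165]
scene 0.63 bat ((590.9891357421875, 74.54239654541016), (122.95700073242188, 57.54896545410156), 1.2034097909927368)
scene pin top [512.26069682 129.8526069   72.9709343 ]
scene fence top [663.56380242  71.00925861  51.70243605]
```

View pics/s4.png

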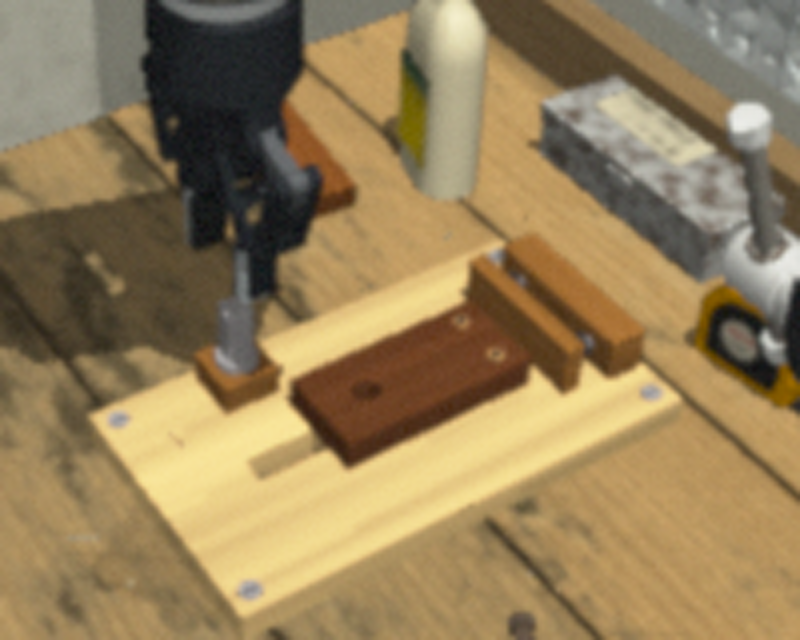

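The open fingers straddle the pin at (237,330), and the batten lies flat on the jig. I'll descend, grip the pin and lift it.

>>> {"op": "jog_arm", "data": {"deltas": [[0, 0, -25, 0, 0, 0, 0.5], [0, 0, -45, 0, 0, 0, 0.5], [0, 0, -52, 0, 0, 0, 0.5], [0, 0, -52, 0, 0, 0, 0.5], [0, 0, -52, 0, 0, 0, 0.1], [0, 0, -52, 0, 0, 0, 0], [0, 0, -52, 0, 0, 0, 0], [0, 0, -52, 0, 0, 0, 0], [0, 0, -52, 0, 0, 0, 0], [0, 0, -52, 0, 0, 0, 0]]}}

```text
time_s: 8.75
eef_pos: [515.1, 133.6, 219.1]
eef_rot: [-180.0, 0.1, -179.9]
ft_force: [0.2, -5.0, 6.5]
opening: 15.3
grasp_force: 59.5
```

>>> {"op": "jog_arm", "data": {"deltas": [[0, 0, 10, 0, 0, 0, 0], [0, 0, 25, 0, 0, 0, 0], [0, 0, 45, 0, 0, 0, 0], [0, 0, 60, 0, 0, 0, 0], [0, 0, 60, 0, 0, 0, 0], [0, 0, 60, 0, 0, 0, 0], [0, 0, 60, 0, 0, 0, 0]]}}

```text
time_s: 9.45
eef_pos: [513.9, 134.3, 277.4]
eef_rot: [180.0, -0.1, -179.9]
ft_force: [0.3, -0.2, -0.4]
opening: 15.3
grasp_force: 58.9
```

```bash
python3 - <<'E'
from h import *
s=bot.observe(); print(s["eef_pos"],s["eef_rot"],s["ft_force"],s["opening"],s["grasp_force"])
q=cams.read_camera("scene"); save(q,"s5.png",(215,175,90,75),7)
r=cams.cut_out("pin_grip",q)
w=cloud(q)
for a in r[:2]:
  m=a["region"]; print(a["score"],a["box"],np.nanmedian(w[m],0))
print(proj(q,np.array([562.,75,38])),proj(q,np.array([515,132.6,s["eef_pos"][2]-160])),proj(q,np.array([515,132.6,s["eef_pos"][2]-160-56])))
E
```

```text
[513.92914859 134.26462049 277.36452282] [ 1.79983520e+02 -1.09371637e-01 -1.79949726e+02] [ 0.29022427 -0.21831266 -0.37129323] 15.26335202021186 58.89769823290408
0.6 [234.6, 195.4, 9.4, 24.3] [509.8081654  131.10197237  86.45530689]
(np.float64(271.77588471944017), np.float64(237.09208963773568)) (np.float64(238.2608992470905), np.float64(201.25396709512196)) (np.float64(238.67513693299236), np.float64(221.38919588499147))
```

View pics/s5.png

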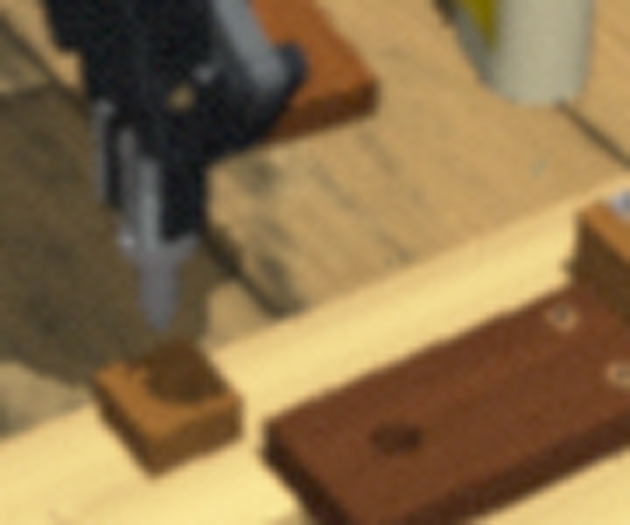

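The pin hangs upright in the fingers, with its tip at (162,325) in the crop and the batten hole at (397,438). Both agree with the predicted positions to within 1 px.

>>> {"op": "jog_arm", "data": {"deltas": [[24, -29, 0, 0, 0, 0, 0], [47, -58, 0, 0, 0, 0, 0], [47, -58, 0, 0, 0, 0, 0], [47, -58, 0, 0, 0, 0, 0], [47, -58, -10, 0, 0, 0, 0], [47, -58, -18, 0, 0, 0, 0], [47, -58, -18, 0, 0, 0, 0], [47, -58, -18, 0, 0, 0, 0]]}}

```text
time_s: 10.35
eef_pos: [560.9, 76.7, 259.4]
eef_rot: [180.0, -0.1, -179.9]
ft_force: [-0.1, 0.4, -0.7]
opening: 15.1
grasp_force: 58.9
```

```bash
python3 - <<'E'
from h import *
s=bot.observe(); print(s["eef_pos"],s["eef_rot"],s["ft_force"],s["opening"],s["grasp_force"])
q=cams.read_camera("scene"); save(q,"s6.png",(225,190,90,75),7)
print(proj(q,np.array([562.,74.6,45])))
E
```

```text
[560.93312387  76.65607383 259.38606546] [ 1.79992457e+02 -9.81167291e-02 -1.79896589e+02] [-0.09907992  0.43533415 -0.69677566] 15.081482862197822 58.88954660855234
(np.float64(271.985003154157), np.float64(234.8308388763631))
```

View pics/s6.png

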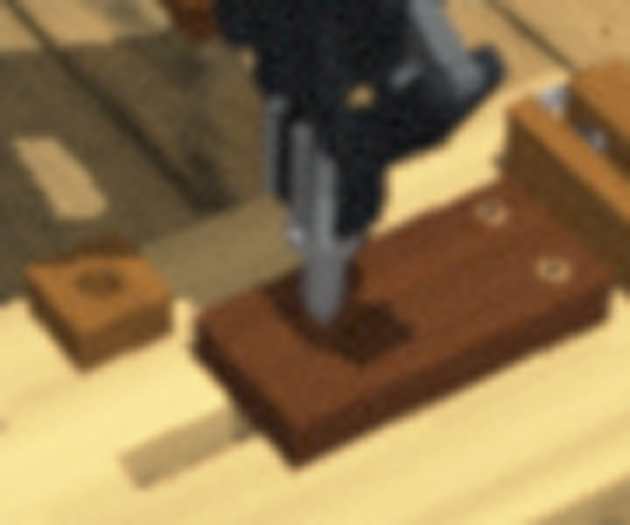

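The tip is at (321,322) in the crop. Dropped to the wood's height, that is within about 1 mm of the hole. I'll insert it slowly.

>>> {"op": "jog_arm", "data": {"deltas": [[0, -1, -6, 0, 0, 0, 0], [0, -1, -12, 0, 0, 0, 0], [0, -1, -16, 0, 0, 0, 0], [0, -1, -20, 0, 0, 0, 0], [0, -1, -20, 0, 0, 0, 0]]}}

```text
time_s: 10.9
eef_pos: [561.3, 75.0, 239.3]
eef_rot: [180.0, -0.1, -180.0]
ft_force: [-0.2, -0.0, -0.8]
opening: 15.6
grasp_force: 58.9
```

>>> {"op": "jog_arm", "data": {"deltas": [[0, 0, -5, 0, 0, 0, 0], [0, 0, -10, 0, 0, 0, 0], [0, 0, -14, 0, 0, 0, 0], [0, 0, -17, 0, 0, 0, 0], [0, 0, -18, 0, 0, 0, 0], [0, 0, -18, 0, 0, 0, 0]]}}

```text
time_s: 11.5
eef_pos: [561.4, 75.1, 221.8]
eef_rot: [180.0, -0.0, -180.0]
ft_force: [0.6, -0.4, -1.3]
opening: 15.5
grasp_force: 58.9
```

>>> {"op": "jog_arm", "data": {"deltas": [[0, 0, -1, 0, 0, 0, 0], [0, 0, -2, 0, 0, 0, 0], [0, 0, -2.5, 0, 0, 0, 0], [0, 0, -2.5, 0, 0, 0, 0], [0, 0, -2.5, 0, 0, 0, 0]]}}

```text
time_s: 12.0
eef_pos: [561.6, 75.1, 221.0]
eef_rot: [-180.0, 0.1, -179.9]
ft_force: [-1.6, 0.6, 8.1]
opening: 15.7
grasp_force: 59.9
```

```bash
python3 - <<'E'
from h import *
s=bot.observe(); print(s["eef_pos"],s["eef_rot"],s["ft_force"],s["opening"],s["grasp_force"])
q=cams.read_camera("scene"); save(q,"s7.png",(225,190,90,75),7)
E
```

```text
[561.57937758  75.06159041 221.00774547] [-1.79991980e+02  6.10419257e-02 -1.79940954e+02] [-1.64625686  0.60778563  8.0604461 ] 15.723997593031891 59.9308327306062
```

View pics/s7.png

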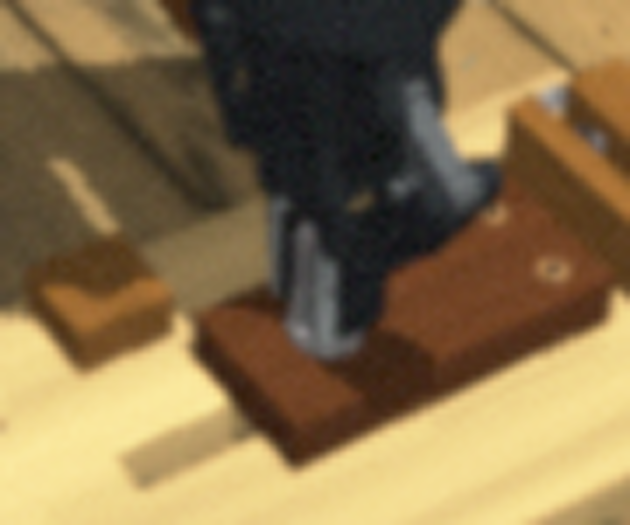

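The collar is seated on the wood at (325,345), and the force reading shows 8 N of downward load. I'll ease that and then slide towards the fence.

>>> {"op": "jog_arm", "data": {"deltas": [[0, 0, 1, 0, 0, 0, 0], [0, 0, 1, 0, 0, 0, 0], [2, 0, 1, 0, 0, 0, 0], [4, 0, 1, 0, 0, 0, 0], [6, 0, 1, 0, 0, 0, 0], [7, 0, 1, 0, 0, 0, 0], [7, 0, 1, 0, 0, 0, 0], [7, 0, 1, 0, 0, 0, 0]]}}

```text
time_s: 12.85
eef_pos: [564.6, 75.1, 221.0]
eef_rot: [-180.0, -0.8, -179.9]
ft_force: [-10.7, -1.3, 15.0]
opening: 15.4
grasp_force: 60.4
```

>>> {"op": "jog_arm", "data": {"deltas": [[0, 0, 1, 0, 0, 0, 0], [0, 0, 1.5, 0, 0, 0, 0], [0, 0, 1.5, 0, 0, 0, 0]]}}

```text
time_s: 13.15
eef_pos: [568.7, 75.1, 221.8]
eef_rot: [180.0, 0.0, -180.0]
ft_force: [0.2, -0.8, -0.1]
opening: 15.2
grasp_force: 58.8
```

```bash
python3 look.py 8
```

```text
13.15 [568.74738066  75.05549874 221.80598337] [ 1.79998687e+02  9.96117373e-03 -1.79950974e+02] [ 0.18169322 -0.80363156 -0.07402642] 15.197727022580892Traceback (most recent call last):
  File "look.py", line 6, in <module>
    r=cams.cut_out("batten_center",q)[0]; m=r["region"]&(abs(w[...,2]-38)<5)
      ~~~~~~~~~~~~~~~~~~~~~~~~~~~~~~~^^^
IndexError: list index out of range
```

>>> {"op": "jog_arm", "data": {"deltas": [[1, 0, 0, 0, 0, 0, 0], [2, 0, 0, 0, 0, 0, 0], [3, 0, 0, 0, 0, 0, 0], [3, 0, 0, 0, 0, 0, 0], [3, 0, 0, 0, 0, 0, 0]]}}

```text
time_s: 13.75
eef_pos: [571.8, 75.0, 222.0]
eef_rot: [-180.0, 0.0, -179.9]
ft_force: [0.1, 0.7, -1.2]
opening: 15.2
grasp_force: 58.8
```

>>> {"op": "jog_arm", "data": {"deltas": [[1, 0, 0, 0, 0, 0, 0], [2, 0, 0, 0, 0, 0, 0], [3, 0, 0, 0, 0, 0, 0], [3, 0, 0, 0, 0, 0, 0], [3, 0, 0, 0, 0, 0, 0]]}}

```text
time_s: 14.25
eef_pos: [573.5, 75.2, 221.9]
eef_rot: [180.0, -0.2, -179.9]
ft_force: [-5.0, -0.8, 4.1]
opening: 15.3
grasp_force: 59.3
```

>>> {"op": "jog_arm", "data": {"deltas": [[1, 0, 0.5, 0, 0, 0, 0], [2, 0, 0.5, 0, 0, 0, 0], [3, 0, 0.5, 0, 0, 0, 0], [3, 0, 0.5, 0, 0, 0, 0], [3, 0, 0.5, 0, 0, 0, 0]]}}

```text
time_s: 14.75
eef_pos: [575.8, 75.3, 222.0]
eef_rot: [180.0, -0.3, -179.9]
ft_force: [-7.6, -0.1, 2.3]
opening: 15.3
grasp_force: 59.2
```

```bash
sed -i 's/^    r=cams.*/    r=(cams.cut_out("batten_center",q)+[{"score":0,"region":w[...,2]>-1e9}])[0]; m=r["region"]\&(abs(w[...,2]-38)<5)/' look.py; python3 look.py 9
```

```text
14.75 [575.83652648  75.33149097 222.00855816] [ 179.97453201   -0.34431046 -179.93536412] [-7.56517957 -0.0702557   2.3211765 ] 15.335434662156802
top 0 bat ((681.2218017578125, 201.1591796875), (1444.7232666015625, 446.0992736816406), 86.7579116821289)
top pin top 0
top fence top [667.1472289  117.97138226  51.07004724]
scene 0.8 bat ((602.3678588867188, 75.4103012084961), (58.283485412597656, 123.17530822753906), 89.7479248046875)
scene pin top 0
scene fence top [666.19835532  70.82468169  51.68153039]
```

View pics/s9.png

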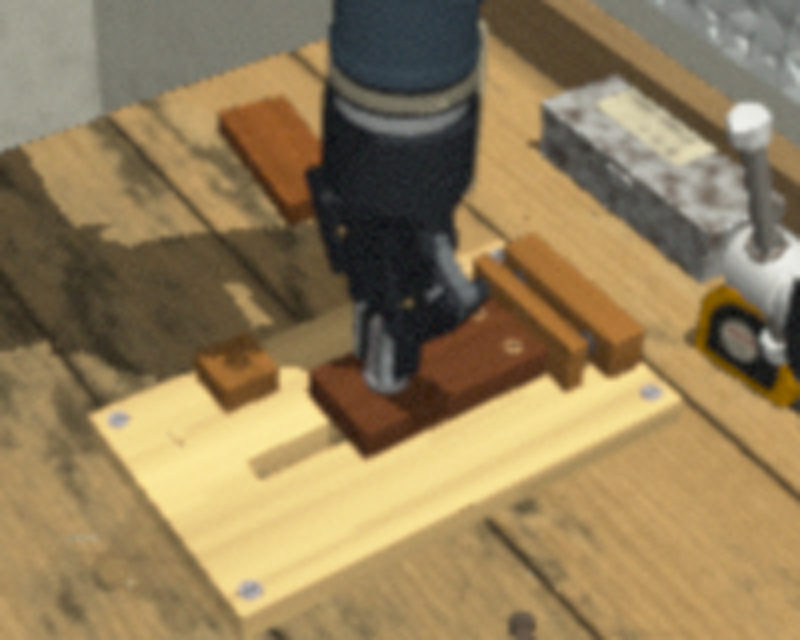

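The batten is flush and square on the fence, with the collar on the wood at (385,380). The fence is back about 2.6 mm, so I'll push further.

>>> {"op": "jog_arm", "data": {"deltas": [[1, 0, 0.3, 0, 0, 0, 0], [2, 0, 0.3, 0, 0, 0, 0], [3, 0, 0.3, 0, 0, 0, 0], [3.5, 0, 0.3, 0, 0, 0, 0], [3.5, 0, 0.3, 0, 0, 0, 0], [3.5, 0, 0.3, 0, 0, 0, 0]]}}

```text
time_s: 15.55
eef_pos: [577.8, 75.4, 222.0]
eef_rot: [180.0, -0.7, -179.9]
ft_force: [-10.5, 0.0, 4.1]
opening: 15.1
grasp_force: 59.3
```

```bash
python3 look.py 10
```

```text
15.55 [577.77141897  75.40420893 222.02559262] [ 179.97303683   -0.65769732 -179.91755767] [-10.45859411   0.01505371   4.1032786 ] 15.113992148421554
top 0 bat ((681.72265625, 199.92095947265625), (1448.9036865234375, 447.4464111328125), 86.76815032958984)
top pin top 0
top fence top [668.58905546 117.9552621   50.85650973]
scene 0.72 bat ((602.708251953125, 75.04708099365234), (59.8829345703125, 122.27139282226562), 88.61237335205078)
scene pin top 0
scene fence top [666.70722028  71.11508128  51.62397892]
```

>>> {"op": "jog_arm", "data": {"deltas": [[1, 0, 0.3, 0, 0, 0, 0], [2, 0, 0.5, 0, 0, 0, 0], [3, 0, 0.5, 0, 0, 0, 0], [4, 0, 0.6, 0, 0, 0, 0], [4, 0, 0.6, 0, 0, 0, 0], [4, 0, 0.6, 0, 0, 0, 0]]}}

```text
time_s: 16.35
eef_pos: [580.6, 75.5, 222.0]
eef_rot: [180.0, -0.9, -179.9]
ft_force: [-12.7, 0.2, 4.0]
opening: 15.2
grasp_force: 59.0
```

```bash
cat > f.py <<'E'
from h import *
for k in range(2):
    q=cams.read_camera("scene"); w=cloud(q)
    r=cams.cut_out("fence",q)[0]["region"]; x=w[r&(abs(w[...,2]-52)<3)]
    a=x[(x[:,1]>40)&(x[:,1]<105)]
    b=w[(abs(w[...,2]-48)<5)&(w[...,0]>680)&(w[...,0]<715)&(w[...,1]>30)&(w[...,1]<115)]
    print(np.median(a,0),np.percentile(a[:,0],[10,90]),len(a))
q2=q; save(q,"s11.png",(270,185,80,75),7)
s=bot.observe(); print(s["eef_pos"],s["eef_rot"],s["ft_force"])
for d in(0,4,6,8): print(d,[np.round((np.array(proj(q,np.array([660.5+d,y,52.])))-[270,185]+.5)*7-.5,1) for y in(29.4,119.4)])
E
python3 f.py
```

```text
[668.15456693  70.96136338  52.67114193] [663.87319564 673.78289103] 118
[668.06013032  71.03696066  52.64365527] [664.1341946  674.53032096] 122
[580.58116567  75.46561822 222.07119165] [ 179.96362059   -0.90232511 -179.90716121] [-12.3744364    0.67712279   4.06714459]
0 [array([368.8, 302.7]), array([190.8, 140.4])]
4 [array([379. , 297.9]), array([200.8, 136.1])]
6 [array([384.1, 295.5]), array([205.7, 134. ])]
8 [array([389.2, 293.1]), array([210.6, 131.9])]
```

View pics/s11.png

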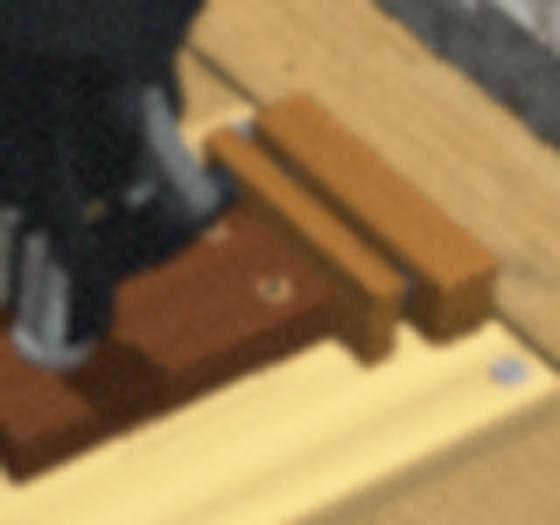

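The fence is pressed back about 4.5–5 mm by depth and still has a gap to its housing. That agrees with 12.5 N at the wrist less friction. A small final nudge, then I'll hold.

>>> {"op": "jog_arm", "data": {"deltas": [[1, 0, 0.2, 0, 0, 0, 0], [2, 0, 0.3, 0, 0, 0, 0], [2, 0, 0.3, 0, 0, 0, 0], [2, 0, 0.3, 0, 0, 0, 0], [2, 0, 0.3, 0, 0, 0, 0], [2, 0, 0.3, 0, 0, 0, 0], [2, 0, 0.3, 0, 0, 0, 0], [2, 0, 0.3, 0, 0, 0, 0]]}}

```text
time_s: 17.35
eef_pos: [581.7, 75.5, 222.1]
eef_rot: [180.0, -1.1, -179.9]
ft_force: [-15.3, -0.1, 4.8]
opening: 15.2
grasp_force: 59.1
```

```bash
python3 f.py | head -3; python3 - <<'E'
import cv2,numpy as np
a=cv2.imread("pics/s4.png",0); b=cv2.imread("pics/s11.png",0)
# bring both to camera pixels x8: fence lower right corner template from unpushed picture
A=cv2.resize(a,None,fx=2,fy=2,interpolation=cv2.INTER_CUBIC); B=cv2.resize(b,(640,600),interpolation=cv2.INTER_CUBIC)
ou,ov=180*8,140*8
for n,(u0,v0,u1,v1) in{"fence":(310,216,325,234),"screw":(336,232,350,244)}.items():
    T=A[int(v0*8-ov):int(v1*8-ov),int(u0*8-ou):int(u1*8-ou)]
    m=cv2.matchTemplate(B,T,cv2.TM_CCOEFF_NORMED); _,s,_,l=cv2.minMaxLoc(m)
    print(n,s,l[0]/8+270-u0,l[1]/8+185-v0)
E
```

```text
[669.04567087  71.02240271  52.44758545] [664.93008549 674.5216047 ] 123
[669.04822407  71.4063144   52.3583929 ] [664.91030153 674.87036445] 120
[581.6822774   75.50774724 222.06729209] [ 179.96369587   -1.09079648 -179.89422134] [-13.61277225   0.20358771   3.97093193]
fence 0.8011215329170227 2.875 0.75
screw 0.9980382323265076 0.0 0.0
```

```bash
python3 -c "
from cell import bot
print(bot.finish_job())"
```

```text
the job is handed in; nothing more can be done
None
```

I've handed the job in: the pin stands in the batten's hole and slot with its collar on the wood, and the arm is still pressing the batten against the fence at an estimated 11–12 N (fence about 5.5 mm back); finishing returned no verdict.

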